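# Load the tasting arm and hold it out to the customer

## Task

Stand the two red-lidded sample jars upright in the orange head of the telescopic serving arm, one fully down in each pocket, while the arm is still shut and locked. Then press the red release button fully down (it stays down), take the black post on the head, pull the arm out past its first stop all the way to its second stop, and finish still gripping the post and holding the arm there with both jars standing in their pockets, because the spring draws it back if you let go. Keep the jars upright throughout and leave the other things on the counter where they are.

Things in the scene. Friction and masses are not known exactly. Their poses are not given: they have to be found in the camera images.
- jar_a_c (a point): centre (half-way up, 40 mm above its foot) of the sample jar with brown-red content and a red lid: upright cylinder, 34 mm diameter, 80 mm tall, about 80 g (56 to 112 g); z up along its axis. It stands on the counter. Either jar may go in either pocket.
- jar_b_c (a point): centre of the other red-lidded sample jar (amber-yellow content), same size and shape.
- pole: fixed base of the telescopic serving arm, screwed to the counter. Origin: underside of its base, on the counter; its x axis is the level direction in which the arm extends, z up. Base plate 90 mm wide, from 130 mm behind to 60 mm ahead of the origin; tube end 142 mm behind; black collar 50 x 50 mm, centred 35 mm ahead, 56 mm tall. The tubes slide in it, axis 32 mm above the counter.
- button_top (a point): centre of the top face of the round red release button (28 mm diameter) on top of the black collar; pressed straight down. Up, its top is 70 mm above the counter.
- release (a joint): travel of the release button: 0 = up (arm locked), 0.008 m = fully down. It resists with about 3 N and stays where it is pushed. Past about 4 mm the lock is free; while it is up the arm gives only about 2 mm.
- pocket_a (a point): centre of the floor of the round pocket next to the collar: 40 mm diameter (2.5 mm chamfer), 18 mm deep, floor 22 mm and rim 40 mm above the counter. A seated jar stands 62 mm out of it, its centre 40 mm above this point. Axes as the pole's. Arm shut, the orange head (66 mm wide, from 9 to 40 mm above the counter) spans 90 to 260 mm ahead of the pole's origin; it slides without turning.
- pocket_b (a point): centre of the floor of the other, outer pocket, the same size, 60 mm farther out along the arm, between the inner pocket and the post (55 mm from the post's axis).
- grip_c (a point): point on the axis of the black upright post at the outer end of the orange head, 100 mm above the counter; post 24 mm along the arm by 30 mm across it, from the head's top (40 mm) to 120 mm above the counter; the nearest seated jar's wall is 26 mm from it, jar tops 102 mm above the counter. The arm is pulled along the pole's x axis by this post. Axes as the pole's.
- grip: the same black post; its origin is at its foot, 40 mm above the counter.
- stage_one (a joint): extension of the thin tube with the head: 0 = shut, 0.07 m = at the first stop. Its spring draws it shut with 2 to 3 N, so it comes out first.
- stage_two (a joint): extension of the thick tube: 0 = shut, 0.07 m = at the second stop. It follows only after the first stop, against a stronger spring of 5 to 6 N plus friction and damping (20 N per m/s). Fully out the head stands 0.14 m farther along the pole's x than when shut; both stops are firm.
- jar_other_c (a point): Bystander, to be left alone. Centre of the yellow-lidded jar of dark green content, same shape as the sample jars, standing on the counter.
- glass: Bystander, to be left alone. Clear measuring glass, 60 mm diameter, 75 mm tall; origin at the centre of its underside.
- scoop: Bystander, to be left alone. Wooden-handled spoon, 200 mm long, lying along its x axis; origin at the underside of its middle.
- dish: Bystander, to be left alone. Blue dish of nuts, 100 mm diameter, 50 mm tall; origin at the centre of its underside.
- tin: Bystander, to be left alone. Tin with a green label, 70 mm diameter, 90 mm tall; origin at the centre of its underside.
- card: Bystander, to be left alone. Blank white price card in a wooden foot, 80 mm wide, 82 mm tall; origin at the centre of its underside.
Not all that is in view belongs to the job. What is shaped like the part that bears jar_a_c but pink or turquoise is not meant.

How it is judged:
By the outcome, as a careful person would: the job done as asked, in the order asked, and still so for the second after the job is handed in, while the arm keeps its last pose, push and grip.
It also fails if it takes over 72 s, if anything falls off the work surface, if the arm or the gripper's body presses on something with over 40 N, if the wrist force passes 120 N, or if a joint passes its speed limit or range.

## Robot

A 6-joint arm with a two-finger parallel gripper is mounted at the origin on the work surface. World frame = base frame: x ahead of the robot, y to its left, z up, the work surface at z = 0. Lengths are in m, angles in rad, forces in N, time in s.
With the tool pointing down it reaches from about 0.35 to 0.975 m from the base axis. Payload 4.9 kg.
Tool frame: the origin (TCP) lies at the very end of the fingers, on their centre line; the grasp point (between the pads) lies 19 mm behind it; z points along the fingers, y is the direction in which the jaws open and shut (so a half turn about z gives the same grasp; the last joint's range is limited). The gripper opens to 85 mm and grips with 20 to 120 N. Pads are 22 mm wide; open, the fingers measure 114 mm over their backs; the gripper's body (76 mm by 85 mm) begins 54 mm behind the grasp point. The pads swing forward as they close: fully open they stand 13 mm farther back than shut.
Start: joints at [-1.259, 0.053, 1.613, -0, 1.476, -0.119], TCP at [0.261, -0.568, 0.231] pointing down, gripper open.
Joint ranges: [-3.01, 3.01], [-1.01, 2.22], [0.06, 2.58], [-1.02, 4.17], [0.09, 2.62], [-3.14, 3.14]. Speed limits (rad/s): [2.57, 2.57, 3.14, 3.14, 3.14, 3.14].

## Interface

Orientations are given as a rotation vector (axis times angle).
In Python, from workcell import env gives the robot as it stands.
- The arm moves only by the tool apply_moves, never from a script. Its argument "targets" is a list of rows, each a list of 5 numbers: the gripper command: -1 is shut, 1 is fully open, values between are in proportion, then the shift along the world's x, y, z in m, then the turn about the world's z in rad. A call has 1 to 12 rows; each row is the pose to reach, as a shift and turn from the pose commanded when the call began; what a row does not reach only later rows make up. A row lasts 1/10 s, in which the tool goes at most 50 mm and 8.59 degrees, less where a joint would pass 70% of its speed; a pose out of reach is approached as far as the arm can. A call with a gripper value outside its range is refused whole. The fingers move at their own pace and stop on an object; "grip_force" is the grip in N (left out, the last holds). Time passes only in rows, so rows that repeat a pose let the fingers close. It gives the time, the measured TCP pose, the force and the opening at its end, in the units of the state.
- env.sense(): the state, without advancing time (a new reading comes with each control period).
- env.snapshot(name): name is "scene" or "side" or "wrist"; returns a dict with "color" (400x640x3 uint8, red, green, blue), "depth" (400x640 float32, m along the optical axis (not along the pixel's ray), 0 where there is no reading), "mtx" (3x3 intrinsics, pixels), "distortion" ([k1, k2, p1, p2, k3] as OpenCV has them; the pictures are not rectified), "R" (3x3) and "t" (3): a world point X has camera coordinates R X + t. Camera axes: x right, y down, z forward; pixel columns grow to the right and rows downward; lengths in m; the calibration is good to about 2 mm. A picture is of the moment at which its call begins.
- env.hand_in(): hands the job in, once; it reports no verdict.
Trained networks look in a picture, given as the dict that the camera call returned (one of the last four; its "shot" number tells which), for a name from the list of things; names that differ only in an ending like _2 or _b are one class to them, and where a whole thing is asked for, a point or a joint stands for the part that bears it (a point fixed in the world has none). Each returns a list of dicts, best first, with "p" (0 to 1); they miss things now and then, are a little off and sometimes report something else, mostly with a low value. They report only what shows in the picture. A call takes as long as a camera call. They do not tell look-alikes from the thing itself.
- env.spot_in(picture, name): "point" ([row, column] in pixels, amid what is visible of it).
- env.pinpoint(picture, name): "point" ([row, column] in pixels: a listed point, or the origin of a listed thing).
The state is a dict: "time_s": time; "joints": joint angles; "joint_vel": joint speeds; "joint_torque": joint torques, N m; "tool_pos": TCP position; "eef_rot": TCP orientation; "ft_force": force on the tool from outside, world axes, zero at the start; "torque": the same for the moment, N m; "grip_width": opening from 0.0 (shut) to 1.0 (fully open).
Only numpy, scipy, OpenCV 4.12 (cv2) and the standard library are available. Lean on these libraries where they do the work, as an engineer would, in place of code of your own. Each camera call takes 0.05 s, during which the arm holds its last target.

## Working session

There is one attempt and no reset: what is moved stays moved. The work goes in short steps, Python scripts to look and compute and a tool call to move; the robot and the scene stay as the last step left them, time stands still between calls to the robot, and variables do not carry over. Pictures are saved under pics/ and viewed, and the job is handed in when it is done.

Besides the shell and the picture viewer there is one more tool, called in YAML: its name, and indented under it one key for each argument. apply_moves: Moves the arm, as the interface text tells. Its arguments: {"type":"object","properties":{"targets":{"type":"array"},"grip_force":{"type":"number"}},"required":["targets"]}

```bash
ls; mkdir -p pics
cat > h.py <<'E'
import numpy as np, cv2
from workcell import env
def ray(p,rc):
    u=cv2.undistortPoints(np.array([[[rc[1],rc[0]]]],float),p["mtx"],np.array(p["distortion"],float))[0,0]
    R=np.array(p["R"]);t=np.array(p["t"])
    return -R.T@t, R.T@np.array([u[0],u[1],1.0])
def atz(p,rc,z):
    o,d=ray(p,rc); return o+d*(z-o[2])/d[2]
def proj(p,X):
    rv=cv2.Rodrigues(np.array(p["R"]))[0]
    q=cv2.projectPoints(np.array([X],float),rv,np.array(p["t"],float),np.array(p["mtx"]),np.array(p["distortion"],float))[0][0,0]
    return q[::-1]
def bydepth(p,rc):
    r,c=int(round(rc[0])),int(round(rc[1])); z=p["depth"][r,c]
    o,d=ray(p,rc); return o+d*z
def save(p,n): cv2.imwrite("pics/"+n+".png",cv2.cvtColor(p["color"],cv2.COLOR_RGB2BGR))
E
python3 - <<'E'
from h import *
np.set_printoptions(precision=4,suppress=True)
print(env.sense())
H={"jar_a_c":.04,"jar_b_c":.04,"pole":0,"button_top":.07,"pocket_a":.022,"pocket_b":.022,"grip_c":.1,"jar_other_c":.04,"glass":0,"scoop":0,"dish":0,"tin":0,"card":0}
for n in ["scene","side","wrist"]:
    p=env.snapshot(n); save(p,n+"0"); print(n,-np.array(p["R"]).T@p["t"])
    for k,z in H.items():
        for d in env.pinpoint(p,k)[:4]:
            if d["p"]>.2: print(k,round(d["p"],2),np.array(d["point"]),atz(p,d["point"],z))
E
```

```text
pics
{'time_s': 0.0, 'joints': array([-1.259 ,  0.0533,  1.6142,  0.    ,  1.476 , -0.119 ]), 'joint_vel': array([ 0.0008, -0.0005,  0.0002, -0.0018, -0.0021, -0.0002]), 'joint_torque': array([ -0.0017, -39.3687, -37.0182,  -0.0001,   0.0071,  -0.    ]), 'tool_pos': array([ 0.2608, -0.5673,  0.2301]), 'eef_rot': array([-3.0671, -0.671 ,  0.0003]), 'ft_force': array([-0.2056, -0.3141, -0.5182]), 'torque': array([0.0489, 0.0232, 0.0805]), 'grip_width': 1.001947693077229}
scene [ 1.0721 -0.6725  0.9129]
jar_a_c 0.76 [137.3 346.6] [0.4075 0.3295 0.04  ]
jar_a_c 0.75 [150.  339.1] [0.4281 0.2574 0.04  ]
jar_a_c 0.53 [161.  356.6] [0.5055 0.2446 0.04  ]
jar_a_c 0.38 [240.5 275. ] [ 0.5193 -0.1587  0.04  ]
jar_b_c 0.82 [181.7 385.4] [0.6297 0.2154 0.04  ]
pole 0.6 [264.3 269.4] [ 0.537  -0.2057  0.    ]
pole 0.58 [223.9 312.4] [ 0.5377 -0.0238  0.    ]
pole 0.53 [273.6 368.8] [ 0.761  -0.0728  0.    ]
pole 0.21 [239.9 274.1] [ 0.4906 -0.1351  0.    ]
button_top 0.42 [238.7 273.1] [ 0.5304 -0.1748  0.07  ]
pocket_a 0.76 [221.4 312.3] [ 0.5445 -0.0322  0.022 ]
pocket_a 0.63 [232.1 298.1] [ 0.
[... 1504 characters left out ...]
412 -0.0415  0.022 ]
pocket_b 0.81 [204.7 335.3] [ 0.5274 -0.0902  0.022 ]
grip_c 0.84 [226.7 318.3] [0.5127 0.0744 0.1   ]
grip_c 0.82 [213.  317.3] [0.5361 0.0294 0.1   ]
jar_other_c 0.53 [335.7 273.6] [0.4898 0.3841 0.04  ]
glass 0.56 [359. 329.] [0.3516 0.3663 0.    ]
glass 0.31 [175.3 344.5] [ 0.5592 -0.2514 -0.    ]
scoop 0.62 [151.  412.9] [ 0.3774 -0.4827  0.    ]
dish 0.75 [146.9 319.6] [ 0.7008 -0.3563  0.    ]
dish 0.44 [337.5 277.7] [0.4899 0.3685 0.    ]
tin 0.66 [137.6 366.9] [ 0.5599 -0.4848 -0.    ]
card 0.7 [191.1 270.6] [ 0.7535 -0.0762  0.    ]
wrist [ 0.336  -0.5331  0.3744]
scoop 0.73 [ 33.6 299.9] [ 0.3812 -0.488   0.    ]
tin 0.7 [ 36.3 297.7] [ 0.3776 -0.4869  0.    ]
```

View pics/scene0.png

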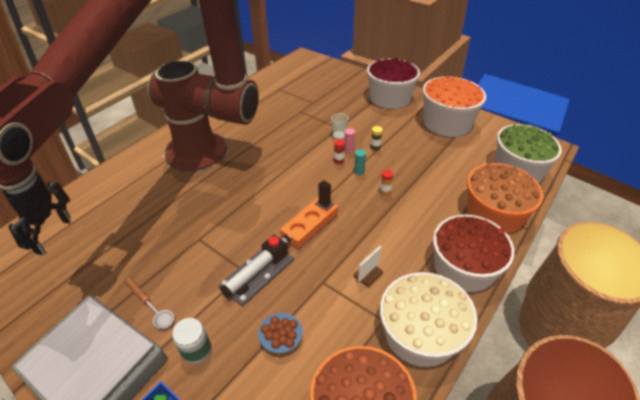

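View pics/side0.png

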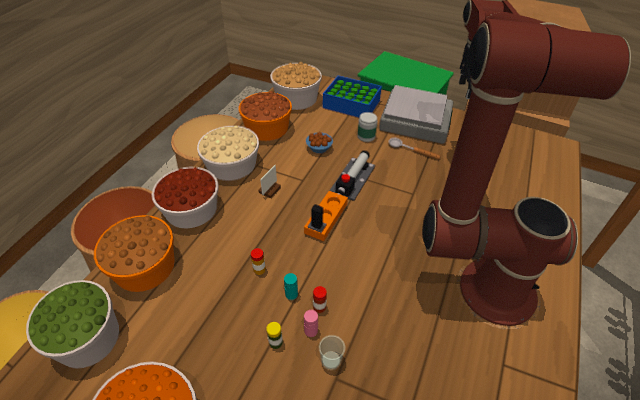

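Run:
```python
import cv2,numpy as np
a=cv2.imread("pics/scene0.png")[110:300,240:430]
b=cv2.imread("pics/side0.png")[170:360,220:410]
cv2.imwrite("pics/crop0.png",np.hstack([cv2.resize(x,(400,400),interpolation=cv2.INTER_CUBIC) for x in (a,b)]))
```

```text
(no output)
```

View pics/crop0.png

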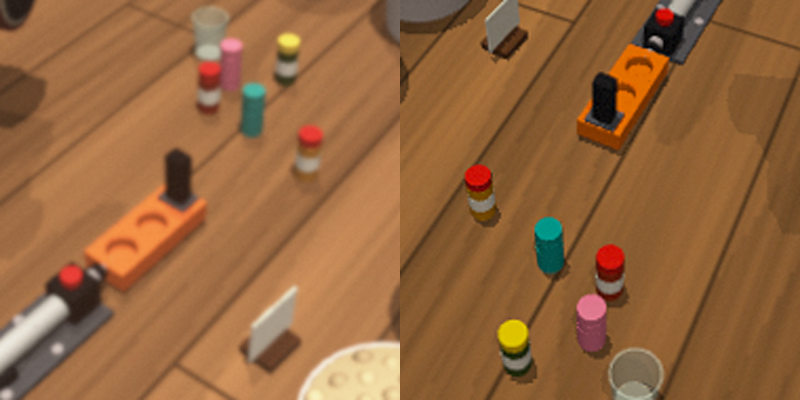

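Brown-red jar with red lid: scene (150,339), side (303,318), about (0.428, 0.257). The pink look-alike is at scene (137,347), the turquoise one at (161,357), and the yellow-lidded one at (138,374). Only (150,339) has the red lid and brown content. The amber jar with a red lid is at scene (182,385), about (0.631, 0.21). The crop confirms both. The arm's head is orange, with its post at scene (188,321), and it points towards +y. Next I'll refine these positions using depth.

```bash
cat >> h.py <<'E'
def cloud(p):
    h,w=p["depth"].shape
    g=np.stack(np.meshgrid(np.arange(w),np.arange(h)),-1).reshape(-1,1,2).astype(float)
    u=cv2.undistortPoints(g,np.array(p["mtx"]),np.array(p["distortion"],float)).reshape(h,w,2)
    z=p["depth"]; C=np.dstack([u*z[...,None],z])
    return (C-np.array(p["t"]))@np.array(p["R"])   # R^T(C-t)
def blobs(p,W,hue,box=((.3,.8),(-.4,.5)),zr=(.01,.13),smin=120,vmin=60,amin=8):
    hsv=cv2.cvtColor(p["color"],cv2.COLOR_RGB2HSV).astype(int)
    H=hsv[...,0]; m=((H>=hue[0])&(H<=hue[1])) if hue[0]<=hue[1] else ((H>=hue[0])|(H<=hue[1]))
    m&=(hsv[...,1]>smin)&(hsv[...,2]>vmin)&(p["depth"]>0)
    for i,(a,b) in enumerate(box): m&=(W[...,i]>a)&(W[...,i]<b)
    m&=(W[...,2]>zr[0])&(W[...,2]<zr[1])
    n,l,s,c=cv2.connectedComponentsWithStats(m.astype(np.uint8))
    return [(l==i) for i in range(1,n) if s[i,4]>=amin]
E
python3 - <<'E'
from h import *
np.set_printoptions(precision=4,suppress=True)
for n in ["scene","side"]:
    p=env.snapshot(n); W=cloud(p); print(n)
    for nm,hue,zr in [("red",(174,4),(.055,.1)),("orange",(5,14),(.03,.05))]:
        for m in blobs(p,W,hue,zr=zr,smin=170 if nm=="red" else 190):
            P=W[m]; zt=np.percentile(P[:,2],90)
            T=P[P[:,2]>zt-.006] 
            (cx,cy),r=cv2.minEnclosingCircle(T[:,:2].astype(np.float32))
            rc=np.argwhere(m).mean(0)
            print(nm,rc,len(P),"ztop",zt,"mean",T.mean(0),"circ",cx,cy,r, cv2.minAreaRect(T[:,:2].astype(np.float32)) if nm=="orange" else "")
    m=(W[...,2]>.085)&(W[...,2]<.13)&(abs(W[...,0]-.53)<.06)&(abs(W[...,1]-.03)<.05)
    print("post",W[m].mean(0),cv2.minAreaRect(W[m][:,:2].astype(np.float32)),W[m][:,2].max())
E
```

```text
scene
red [144.1358 339.2716] 81 ztop 0.0814208084764486 mean [0.4351 0.2466 0.0794] circ 0.4354238212108612 0.24719150364398956 0.016543976962566376 
red [174.     387.1282] 78 ztop 0.08176024175745683 mean [0.6349 0.2091 0.0796] circ 0.6344631314277649 0.21128122508525848 0.01822269707918167 
red [241.2268 273.5979] 97 ztop 0.07037080888933907 mean [ 0.535  -0.1782  0.0681] circ 0.5343331098556519 -0.17873302102088928 0.014724133536219597 
orange [225.8305 315.8729] 118 ztop 0.03901451874556597 mean [ 0.5708 -0.0451  0.0367] circ 0.5674976110458374 -0.04377290606498718 0.0808018147945404 ((0.5684822201728821, -0.04385467618703842), (0.16135144233703613, 0.014309875667095184), 85.25358581542969)
orange [212.5833 311.2222] 36 ztop 0.03814725334019198 mean [ 0.5285 -0.0173  0.0357] circ 0.5350795984268188 -0.024131907150149345 0.019506869837641716 ((0.5287297368049622, -0.02012576162815094), (0.03877263516187668, 0.018384424969553947), 58.15406799316406)
orange [224.6774 297.2258] 31 ztop 0.038028697763843385 mean [ 0.5267 -0.0763  0.0358] circ 0.5349568128585815 -0.08460592478513718 
[... 703 characters left out ...]
7169876 0.01791585236787796 
orange [139.3698 318.5938] 192 ztop 0.0486037048996244 mean [ 0.701  -0.3467  0.046 ] circ 0.7023529410362244 -0.3483802378177643 0.03855432569980621 ((0.700011670589447, -0.3520371913909912), (0.0693625807762146, 0.06603113561868668), 24.411258697509766)
orange [213.1966 327.735 ] 351 ztop 0.04150043886130786 mean [ 0.5299 -0.0376  0.0394] circ 0.535054624080658 -0.037328194826841354 0.0901748389005661 ((0.5357113480567932, -0.038040198385715485), (0.1722734421491623, 0.06778761744499207), 87.88163757324219)
post [0.5367 0.0319 0.1084] ((0.5381913781166077, 0.027036886662244797), (0.02705542929470539, 0.030042391270399094), 85.17793273925781) 0.12417160593496056
```

apply_moves:
  targets:
    - [0.2,0.02,0.035,0.04,0.13]
    - [0.2,0.05,0.08,0.07,0.26]
    - [0.2,0.075,0.12,0.07,0.39]
    - [0.2,0.1,0.16,0.07,0.52]
    - [0.2,0.125,0.2,0.07,0.65]
    - [0.2,0.15,0.24,0.07,0.78]
    - [0.2,0.175,0.28,0.07,0.91]
    - [0.2,0.2,0.32,0.07,1.04]
    - [0.2,0.225,0.36,0.07,1.105]
    - [0.2,0.25,0.4,0.07,1.105]
    - [0.2,0.272,0.43,0.07,1.105]
    - [0.2,0.272,0.43,0.07,1.105]
  grip_force: 30

```text
time_s: 3.4
tool_pos: [0.5346, -0.1343, 0.3013]
eef_rot: [-2.254, -2.188, -0.002]
ft_force: [0.6, -1.0, 0.6]
grip_width: 0.599
```

Run:
```python
from h import *
np.set_printoptions(precision=4,suppress=True)
s=env.sense(); print(s["time_s"],s["tool_pos"],s["eef_rot"],s["joints"],s["grip_width"])
p=env.snapshot("wrist"); save(p,"wrist1"); print(-np.array(p["R"]).T@p["t"],np.array(p["R"])[2])
for k,z in {"button_top":.07,"pocket_a":.022,"grip_c":.1}.items():
    for d in env.pinpoint(p,k)[:4]: print(k,round(d["p"],2),np.array(d["point"]),atz(p,d["point"],z))
W=cloud(p)
for m in blobs(p,W,(5,14),zr=(.03,.05),smin=190,amin=100):
    T=W[m];print("orange",len(T),T.mean(0),cv2.minAreaRect(T[:,:2].astype(np.float32)))
for m in blobs(p,W,(174,4),zr=(.055,.1),smin=170,amin=50):
    T=W[m];print("red",np.argwhere(m).mean(0),T.mean(0),cv2.minEnclosingCircle(T[T[:,2]>np.percentile(T[:,2],90)-.005][:,:2].astype(np.float32)))
m=(W[...,2]>.115)&(W[...,2]<.13)&(abs(W[...,0]-.53)<.06)&(abs(W[...,1]-.03)<.05)
if m.any(): print("post",W[m].mean(0),cv2.minAreaRect(W[m][:,:2].astype(np.float32)))
```

```text
3.4 [ 0.5346 -0.1343  0.3013] [-2.2535 -2.1883 -0.0019] [-0.3818 -0.1559  1.6985  0.0013  1.5989 -0.3524] 0.5986708289536433
[ 0.5355 -0.0507  0.4445] [-0.0097 -0.3256 -0.9455]
button_top 0.72 [193.7 318.9] [ 0.5305 -0.1802  0.07  ]
pocket_a 0.78 [119.1 321.4] [ 0.5367 -0.0885  0.022 ]
pocket_a 0.7 [ 72.5 321.6] [ 0.5387 -0.0287  0.022 ]
grip_c 0.8 [ 24.4 316.8] [0.5345 0.0134 0.1   ]
grip_c 0.71 [  9.6 324.7] [0.5429 0.0266 0.1   ]
orange 197 [ 0.5384 -0.0257  0.0378] ((0.5362150073051453, -0.028527889400720596), (0.04262767732143402, 0.04310690984129906), 19.26308250427246)
orange 1109 [ 0.52   -0.0958  0.0402] ((0.5277012586593628, -0.08634138107299805), (0.0756528452038765, 0.05431723967194557), 86.76683044433594)
orange 835 [ 0.706  -0.3405  0.046 ] ((0.7061805725097656, -0.34385013580322266), (0.052749574184417725, 0.06340622901916504), 31.2287540435791)
red [191.3785 318.4169] [ 0.53   -0.1774  0.0689] ((0.5297931432723999, -0.17864902317523956), 0.013820082880556583)
post [0.538  0.0221 0.1198] ((0.5379849672317505, 0.022268153727054596), (0.016764454543590546, 0.02915099449455738), 88.18733978271484)
```

View pics/wrist1.png

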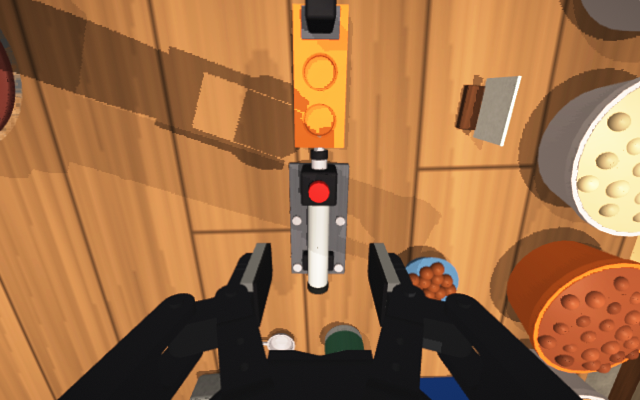

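apply_moves:
  targets:
    - [0.2,0.014,0.048,0,0]
    - [0.2,0.028,0.095,0,0]
    - [0.2,0.042,0.14,0,0]
    - [0.2,0.056,0.185,0,0]
    - [0.2,0.07,0.23,-0.015,0]
    - [0.2,0.084,0.275,-0.04,0]
    - [0.2,0.098,0.31,-0.07,0]
    - [0.2,0.098,0.315,-0.08,0]
    - [0.2,0.098,0.315,-0.08,0]

```text
time_s: 4.5
tool_pos: [0.6297, 0.1765, 0.218]
eef_rot: [-2.258, -2.18, 0.008]
ft_force: [-0.5, -0.3, 0.8]
grip_width: 0.602
```

```bash
cat > jar.py <<'E'
from h import *
import sys
np.set_printoptions(precision=4,suppress=True)
s=env.sense(); print(s["time_s"],s["tool_pos"],s["eef_rot"],s["joints"],s["grip_width"])
p=env.snapshot("wrist"); save(p,sys.argv[1])
for k,z in {"jar_a_c":.04}.items():
    for d in env.pinpoint(p,k)[:4]: print(k,round(d["p"],2),np.array(d["point"]),atz(p,d["point"],z))
W=cloud(p)
for m in blobs(p,W,(174,4),zr=(.055,.1),smin=170,amin=50):
    T=W[m]; T=T[T[:,2]>np.percentile(T[:,2],80)-.004]
    print("red",np.argwhere(m).mean(0),np.percentile(T[:,2],80),T.mean(0),cv2.minEnclosingCircle(T[:,:2].astype(np.float32)))
E
python3 jar.py wrist2
```

```text
4.5 [0.6297 0.1765 0.218 ] [-2.2579 -2.1803  0.0077] [ 0.1598  0.1316  1.5511 -0.0005  1.4646  0.1948] 0.6022136251980325
jar_a_c 0.88 [110.9 209.4] [0.5145 0.2436 0.04  ]
jar_a_c 0.77 [110.2 126.6] [0.4272 0.2479 0.04  ]
jar_a_c 0.64 [ 34.9 107.6] [0.4252 0.3193 0.04  ]
red [112.1172 108.4485] 0.08118712796646557 [0.4318 0.2483 0.0805] ((0.4308226406574249, 0.24772769212722778), 0.016982167959213257)
red [144.5467 322.8506] 0.08110521535465866 [0.6314 0.2108 0.0805] ((0.6313163638114929, 0.2100875824689865), 0.016764303669333458)
```

View pics/wrist2.png

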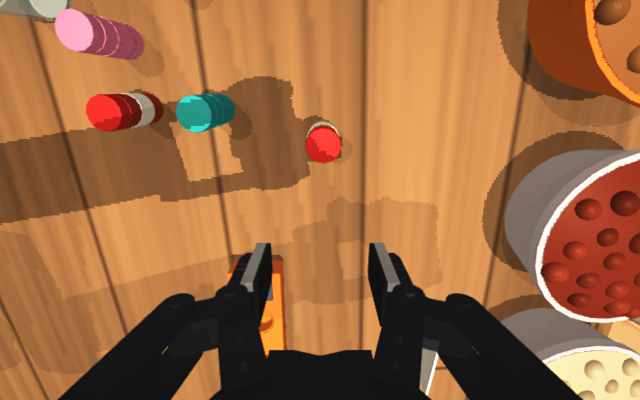

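apply_moves:
  targets:
    - [0.2,0.001,0.02,0,0]
    - [0.2,0.001,0.034,-0.03,0]
    - [0.2,0.001,0.034,-0.07,0]
    - [0.2,0.001,0.034,-0.105,0]
    - [0.2,0.001,0.034,-0.105,0]
    - [0.2,0.001,0.034,-0.105,0]

```text
time_s: 5.2
tool_pos: [0.6326, 0.2109, 0.1178]
eef_rot: [2.261, 2.181, 0.002]
ft_force: [0.1, 0.5, -0.1]
grip_width: 0.605
```

```bash
python3 jar.py wrist3
```

```text
5.2 [0.6326 0.2109 0.1178] [2.2605 2.1809 0.0017] [0.2103 0.2372 1.6041 0.0001 1.2991 0.2461] 0.6045445541709922
jar_a_c 0.84 [168.3 161.7] [0.5118 0.2429 0.04  ]
jar_a_c 0.8 [166.6  56.3] [0.4299 0.2475 0.04  ]
jar_a_c 0.77 [67.8 15.7] [0.4231 0.3186 0.04  ]
red [177.7624  22.3426] 0.08100638878588762 [0.4368 0.2475 0.0802] ((0.4320683181285858, 0.2478194534778595), 0.01713254675269127)
red [220.6117 320.4475] 0.08104386569881256 [0.6315 0.2116 0.0805] ((0.6313577890396118, 0.21064822375774384), 0.016936134546995163)
```

View pics/wrist3.png

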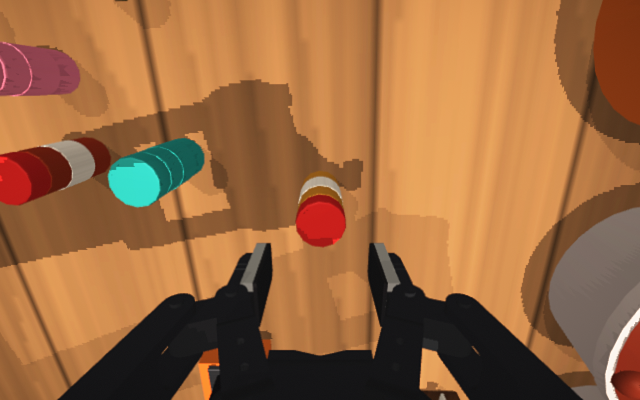

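apply_moves:
  targets:
    - [0.2,-0.001,0,-0.03,0]
    - [0.2,-0.001,0,-0.06,0]
    - [0.2,-0.001,0,-0.077,0]
    - [0.2,-0.001,0,-0.077,0]
    - [-1,-0.001,0,-0.077,0]
    - [-1,-0.001,0,-0.077,0]
    - [-1,-0.001,0,-0.077,0]
    - [-1,-0.001,0,-0.077,0]
    - [-1,-0.001,0,-0.077,0]
    - [-1,-0.001,0,-0.077,0]
  grip_force: 40

```text
time_s: 6.3
tool_pos: [0.6326, 0.2115, 0.0416]
eef_rot: [2.259, 2.181, 0.005]
ft_force: [0.3, -0.4, 5.7]
grip_width: 0.387
```

apply_moves:
  targets:
    - [-1,0,0,0.02,0]
    - [-1,0,0,0.06,0]
    - [-1,0,0,0.11,0]
    - [-1,-0.01,-0.03,0.15,0]
    - [-1,-0.025,-0.075,0.15,0]
    - [-1,-0.039,-0.12,0.15,0]
    - [-1,-0.054,-0.165,0.15,0]
    - [-1,-0.068,-0.21,0.15,0]
    - [-1,-0.083,-0.255,0.15,0]
    - [-1,-0.095,-0.29,0.15,0]
    - [-1,-0.096,-0.3,0.14,0]
    - [-1,-0.096,-0.3,0.12,0]

```text
time_s: 7.5
tool_pos: [0.5358, -0.0906, 0.1605]
eef_rot: [2.261, 2.177, 0.003]
ft_force: [-0.0, 0.2, -1.1]
grip_width: 0.39
```

apply_moves:
  targets:
    - [-1,0,0,0,0]
    - [-1,0,0,0,0]
    - [-1,0,0,0,0]

```text
time_s: 7.8
tool_pos: [0.5356, -0.0883, 0.16]
eef_rot: [2.258, 2.183, 0.001]
ft_force: [-0.2, -0.3, -0.7]
grip_width: 0.388
```

```bash
cat > look.py <<'E'
from h import *
import sys
np.set_printoptions(precision=4,suppress=True)
s=env.sense(); print(s["time_s"],s["tool_pos"],s["eef_rot"],s["ft_force"],s["grip_width"])
for n in sys.argv[2:]:
    p=env.snapshot(n); save(p,n+sys.argv[1]); print(n)
    for k,z in {"pocket_a":.022,"grip_c":.1,"button_top":.07}.items():
        for d in env.pinpoint(p,k)[:4]: print(k,round(d["p"],2),np.array(d["point"]),atz(p,d["point"],z))
    W=cloud(p)
    for m in blobs(p,W,(174,4),zr=(.055,.3),smin=170,amin=40):
        T=W[m]; T=T[T[:,2]>np.percentile(T[:,2],80)-.004]
        print("red",np.argwhere(m).mean(0),np.percentile(T[:,2],80),T.mean(0),cv2.minEnclosingCircle(T[:,:2].astype(np.float32)))
E
python3 look.py 4 wrist scene side
```

```text
7.8 [ 0.5356 -0.0883  0.16  ] [2.2583 2.183  0.0009] [-0.2002 -0.3137 -0.6513] 0.3876114362256136
wrist
pocket_a 0.82 [182. 320.] [ 0.5342 -0.09    0.022 ]
pocket_a 0.62 [118.6 319.2] [ 0.5355 -0.0295  0.022 ]
grip_c 0.98 [ 36.9 324.2] [0.5406 0.0261 0.1   ]
grip_c 0.82 [ 50.9 319.1] [0.5373 0.0184 0.1   ]
red [292.0745 319.6749] 0.19934601533538818 [ 0.5339 -0.0871  0.1988] ((0.533737063407898, -0.08895692974328995), 0.017148006707429886)
scene
pocket_a 0.86 [221.4 312.3] [ 0.5445 -0.0322  0.022 ]
pocket_a 0.56 [230.5 294.1] [ 0.5258 -0.0892  0.022 ]
grip_c 0.74 [205.5 323.3] [ 0.5784 -0.0256  0.1   ]
grip_c 0.58 [190.4 322.2] [0.5405 0.0193 0.1   ]
button_top 0.53 [240.1 275.1] [ 0.5377 -0.1752  0.07  ]
red [144.2143 339.2976] 0.08040346935504455 [0.4354 0.2481 0.0789] ((0.4348164200782776, 0.24894070625305176), 0.01717982068657875)
red [186.1071 291.869 ] 0.19819757021461956 [ 0.5346 -0.0939  0.1973] ((0.5359805822372437, -0.09214422106742859), 0.01844373717904091)
red [241.34 273.44] 0.06957152069730788 [ 0.5343 -0.1776  0.0683] ((0.5328795313835144, -0.17803041636943817), 0.015016582794487476)
side
pocket_a 0.88 [214.3 324.6] [ 0.5417 -0.039   0.022 ]
pocket_a 0.69 [205.9 335.2] [ 0.5257 -0.0853  0.022 ]
grip_c 0.76 [209.5 314.8] [0.5482 0.0202 0.1   ]
grip_c 0.53 [226.4 319.5] [0.5101 0.0721 0.1   ]
button_top 0.6 [178.  345.5] [ 0.5272 -0.1694  0.07  ]
red [164.3012 334.6747] 0.19888740458933277 [ 0.5345 -0.0857  0.1978] ((0.5346211791038513, -0.08587294816970825), 0.015115178190171719)
red [177.6  345.25] 0.07138862914675259 [ 0.5293 -0.1734  0.0722] ((0.5226221084594727, -0.13414955139160156), 0.054761920124292374)
red [293.0194 319.3742] 0.08108531644459303 [0.4304 0.2498 0.0795] ((0.4304986298084259, 0.24884538352489471), 0.017691582441329956)
```

View pics/wrist4.png

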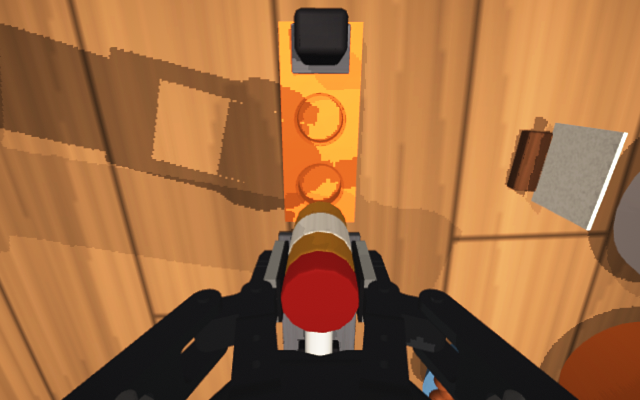

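View pics/side4.png

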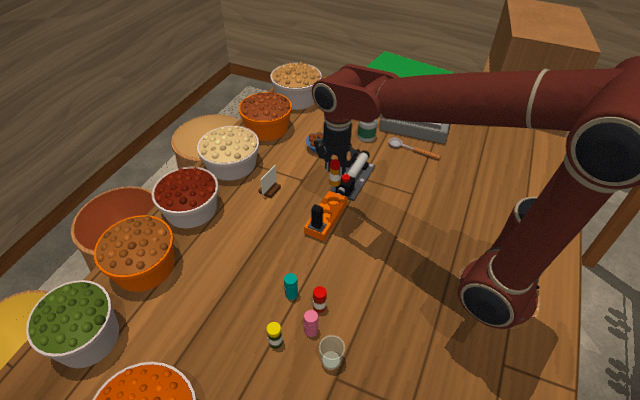

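Run:
```python
from h import *
p=env.snapshot("wrist"); im=cv2.cvtColor(p["color"],cv2.COLOR_RGB2BGR)
big=cv2.resize(im,None,fx=4,fy=4,interpolation=cv2.INTER_CUBIC)
for c,col in [((.534,-.0893),(0,255,0)),((.536,-.0293),(255,0,0))]:
    for z,r in ((.022,.02),(.04,.0225)):
        pts=[proj(p,[c[0]+r*np.cos(a),c[1]+r*np.sin(a),z])[::-1]*4+1.5 for a in np.linspace(0,6.28,60)]
        cv2.polylines(big,[np.array(pts).astype(np.int32)],True,col,1)
cv2.imwrite("pics/ov5.png",big[0:1000,980:1580][330:900])
```

```text
(no output)
```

View pics/ov5.png

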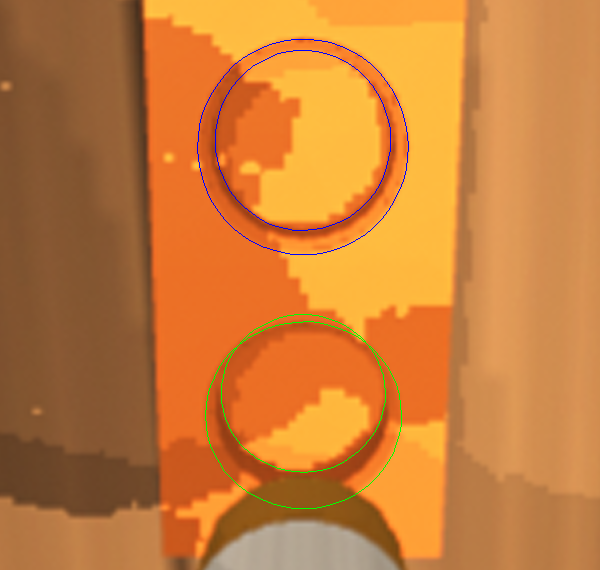

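apply_moves:
  targets:
    - [-1,0,-0.001,-0.03,0]
    - [-1,0,-0.001,-0.06,0]
    - [-1,0,-0.001,-0.072,0]
    - [-1,0,-0.001,-0.072,0]
    - [-1,0,-0.001,-0.077,0]
    - [-1,0,-0.001,-0.082,0]
    - [-1,0,-0.001,-0.085,0]
    - [-1,0,-0.001,-0.085,0]

```text
time_s: 9.25
tool_pos: [0.5351, -0.0899, 0.0744]
eef_rot: [2.26, 2.182, 0.0]
ft_force: [-0.0, 0.3, -0.4]
grip_width: 0.388
```

apply_moves:
  targets:
    - [-1,0,0,-0.004,0]
    - [-1,0,0,-0.008,0]
    - [-1,0,0,-0.0105,0]
    - [-1,0,0,-0.0115,0]
    - [-1,0,0,-0.0115,0]

```text
time_s: 9.75
tool_pos: [0.535, -0.0899, 0.0632]
eef_rot: [-2.26, -2.182, 0.0]
ft_force: [-1.9, 1.7, 3.3]
grip_width: 0.388
```

apply_moves:
  targets:
    - [0.2,0,0,0,0]
    - [0.2,0,0,0,0]
    - [0.2,0,0,0,0]
    - [0.2,0,0,0.03,0]
    - [0.2,0,0,0.07,0]
    - [0.2,0,0,0.12,0]
    - [0.2,0,0,0.12,0]
    - [0.2,0,0,0.12,0]

```text
time_s: 10.55
tool_pos: [0.5361, -0.0902, 0.1848]
eef_rot: [2.257, 2.18, 0.003]
ft_force: [-0.7, -0.6, -0.5]
grip_width: 0.598
```

```bash
python3 look.py 6 wrist side
```

```text
10.55 [ 0.5361 -0.0902  0.1848] [2.2573 2.1797 0.0031] [-0.7166 -0.573  -0.4514] 0.598494553344565
wrist
pocket_a 0.9 [114.5 317.1] [ 0.5346 -0.0298  0.022 ]
pocket_a 0.87 [168.6 317.8] [ 0.5333 -0.0849  0.022 ]
grip_c 0.69 [ 39.8 321.8] [0.5404 0.026  0.1   ]
grip_c 0.62 [ 49.2 315.6] [0.5359 0.0202 0.1   ]
button_top 0.78 [276.1 318.1] [ 0.5299 -0.184   0.07  ]
red [198.0699 318.1943] 0.10284325484563876 [ 0.5335 -0.0899  0.1023] ((0.5333594679832458, -0.09088694304227829), 0.017049195244908333)
red [267.9255 317.9195] 0.07109897751269298 [ 0.5298 -0.1768  0.0704] ((0.5298700332641602, -0.17809706926345825), 0.014156131073832512)
side
pocket_a 0.91 [204.7 334.4] [ 0.53  -0.089  0.022]
pocket_a 0.56 [215.  323.6] [ 0.5434 -0.0351  0.022 ]
grip_c 0.83 [225.5 318.6] [0.5137 0.0701 0.1   ]
grip_c 0.62 [213.1 317.8] [0.5347 0.0292 0.1   ]
button_top 0.64 [172.6 346.1] [ 0.5348 -0.1939  0.07  ]
red [177.629  345.0806] 0.07142626485774317 [ 0.5298 -0.1759  0.0703] ((0.528830885887146, -0.17713290452957153), 0.015020173043012619)
red [187.6022 334.2366] 0.10261403123556498 [ 0.5329 -0.0892  0.1014] ((0.5337017178535461, -0.09054063260555267), 0.016862090677022934)
red [293.0903 319.3484] 0.08056211262692496 [0.4308 0.2495 0.0792] ((0.4307618737220764, 0.24849094450473785), 0.017636287957429886)
```

View pics/wrist6.png

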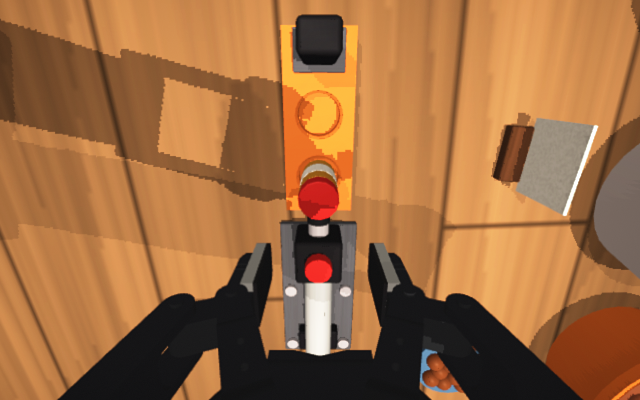

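apply_moves:
  targets:
    - [0.2,-0.014,0.046,0.01,0]
    - [0.2,-0.028,0.09,0.01,0]
    - [0.2,-0.042,0.135,0.01,0]
    - [0.2,-0.056,0.18,0.01,0]
    - [0.2,-0.07,0.225,0.01,0]
    - [0.2,-0.084,0.27,0.0,0]
    - [0.2,-0.097,0.315,-0.02,0]
    - [0.2,-0.103,0.338,-0.06,0]
    - [0.2,-0.103,0.338,-0.065,0]
    - [0.2,-0.103,0.338,-0.065,0]

```text
time_s: 11.95
tool_pos: [0.4306, 0.2478, 0.116]
eef_rot: [-2.258, -2.183, 0.006]
ft_force: [0.6, -0.6, 0.5]
grip_width: 0.601
```

```bash
python3 jar.py wrist7
```

```text
11.95 [0.4306 0.2478 0.116 ] [-2.2577 -2.183   0.0063] [ 0.3725 -0.1547  2.0115 -0.0005  1.289   0.4063] 0.6008365590940261
jar_a_c 0.93 [205.8 430.5] [0.5156 0.2424 0.04  ]
jar_a_c 0.59 [204.1 318.4] [0.4276 0.2468 0.04  ]
red [219.5115 321.4218] 0.0810233892357054 [0.43   0.2493 0.0804] ((0.4298396408557892, 0.24832844734191895), 0.01679150201380253)
```

View pics/wrist7.png

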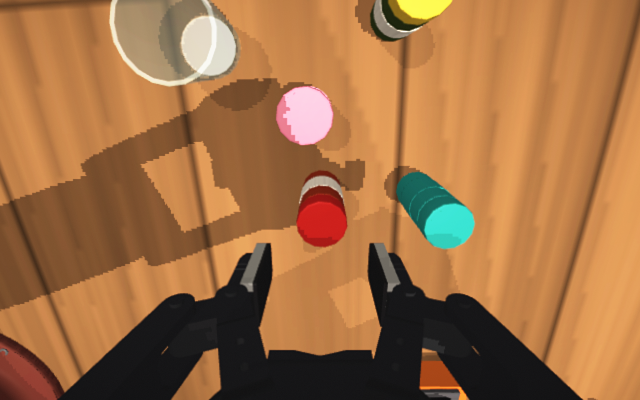

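The brown red-lidded jar is centred between the fingers at (220,321). The turquoise one, at (225,449), is clear of the right finger.

apply_moves:
  targets:
    - [0.2,0,0,-0.03,0]
    - [0.2,0,0,-0.06,0]
    - [0.2,0,0,-0.075,0]
    - [0.2,0,0,-0.075,0]
    - [-1,0,0,-0.075,0]
    - [-1,0,0,-0.075,0]
    - [-1,0,0,-0.075,0]
    - [-1,0,0,-0.075,0]
    - [-1,0,0,-0.075,0]
    - [-1,0,0,-0.075,0]
  grip_force: 40

```text
time_s: 13.05
tool_pos: [0.4338, 0.2485, 0.045]
eef_rot: [2.258, 2.181, 0.005]
ft_force: [0.1, -2.3, 6.1]
grip_width: 0.39
```

apply_moves:
  targets:
    - [-1,0,0,0.02,0]
    - [-1,0,0,0.06,0]
    - [-1,0,0,0.11,0]
    - [-1,0.015,-0.04,0.155,0]
    - [-1,0.032,-0.085,0.155,0]
    - [-1,0.049,-0.13,0.155,0]
    - [-1,0.066,-0.175,0.155,0]
    - [-1,0.083,-0.22,0.155,0]
    - [-1,0.098,-0.26,0.155,0]
    - [-1,0.104,-0.277,0.155,0]
    - [-1,0.104,-0.278,0.15,0]
    - [-1,0.104,-0.278,0.15,0]

```text
time_s: 14.25
tool_pos: [0.5351, -0.0292, 0.1915]
eef_rot: [-2.258, -2.18, 0.001]
ft_force: [-0.4, -0.5, -1.0]
grip_width: 0.386
```

apply_moves:
  targets:
    - [-1,0,0,-0.03,0]
    - [-1,0,0,-0.03,0]
    - [-1,0,0,-0.03,0]

```text
time_s: 14.55
tool_pos: [0.535, -0.0283, 0.1621]
eef_rot: [-2.256, -2.183, 0.002]
ft_force: [-0.2, 0.8, -0.8]
grip_width: 0.39
```

```bash
python3 look.py 8 wrist side
```

```text
14.55 [ 0.535  -0.0283  0.1621] [-2.2562 -2.183   0.0018] [-0.1871  0.7508 -0.7533] 0.38997733349548264
wrist
grip_c 0.78 [137.  330.1] [0.542  0.0248 0.1   ]
grip_c 0.78 [124.6 325. ] [0.5388 0.0332 0.1   ]
button_top 0.81 [341.3 323.2] [ 0.5314 -0.1833  0.07  ]
red [290.0819 319.9812] 0.19814262030678806 [ 0.5335 -0.0263  0.1975] ((0.5338196754455566, -0.02766808308660984), 0.017356855794787407)
side
pocket_a 0.88 [207.  335.3] [ 0.5236 -0.0811  0.022 ]
pocket_a 0.65 [215.2 322.5] [ 0.5461 -0.0329  0.022 ]
pocket_a 0.5 [212.1 316.5] [ 0.5682 -0.0368  0.022 ]
grip_c 0.82 [214.  315.3] [0.5397 0.0353 0.1   ]
grip_c 0.76 [225.8 317.4] [0.5163 0.0725 0.1   ]
button_top 0.4 [176.4 345.8] [ 0.5291 -0.1768  0.07  ]
red [177.0476 325.5524] 0.2000076914006354 [ 0.5369 -0.0262  0.1989] ((0.5369987487792969, -0.026930654421448708), 0.017475632950663567)
red [177.6852 345.6111] 0.0720592750809843 [ 0.5251 -0.1623  0.0826] ((0.5087147355079651, -0.10303926467895508), 0.09051379561424255)
red [188.2679 336.0536] 0.10364495577293578 [ 0.5245 -0.0804  0.11  ] ((0.5185673236846924, -0.06284205615520477), 0.042881011962890625)
```

View pics/wrist8.png

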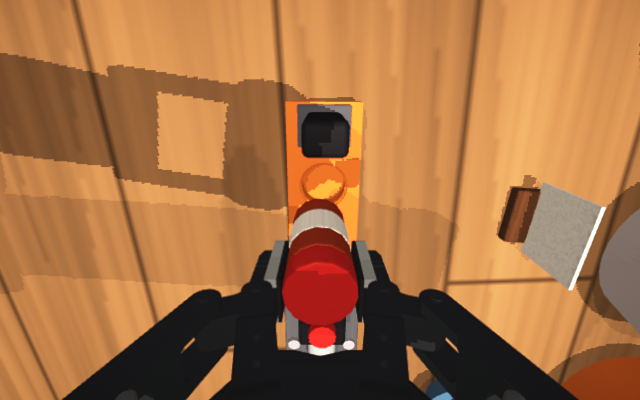

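apply_moves:
  targets:
    - [-1,0.002,-0.0015,-0.03,0]
    - [-1,0.002,-0.0015,-0.06,0]
    - [-1,0.002,-0.0015,-0.069,0]
    - [-1,0.002,-0.0015,-0.069,0]
    - [-1,0.002,-0.0015,-0.075,0]
    - [-1,0.002,-0.0015,-0.08,0]
    - [-1,0.002,-0.0015,-0.083,0]
    - [-1,0.002,-0.0015,-0.083,0]

```text
time_s: 15.75
tool_pos: [0.538, -0.0314, 0.0798]
eef_rot: [2.26, 2.182, -0.0]
ft_force: [-0.4, 0.1, -1.1]
grip_width: 0.388
```

apply_moves:
  targets:
    - [-1,0,0.001,-0.004,0]
    - [-1,0,0.001,-0.008,0]
    - [-1,0,0.001,-0.011,0]
    - [-1,0,0.001,-0.013,0]
    - [-1,0,0.001,-0.013,0]

```text
time_s: 16.25
tool_pos: [0.538, -0.0304, 0.0668]
eef_rot: [-2.26, -2.182, 0.0]
ft_force: [0.7, 0.7, -0.2]
grip_width: 0.385
```

apply_moves:
  targets:
    - [-1,0,0,-0.001,0]
    - [-1,0,0,-0.002,0]
    - [-1,0,0,-0.002,0]

```text
time_s: 16.55
tool_pos: [0.5384, -0.0304, 0.0661]
eef_rot: [2.26, 2.182, 0.0]
ft_force: [-4.3, 1.0, 5.5]
grip_width: 0.389
```

Contact at the expected height. I'll release and check.

apply_moves:
  targets:
    - [0.2,0,0,0,0]
    - [0.2,0,0,0,0]
    - [0.2,0,0,0,0]
    - [0.2,0,0,0.03,0]
    - [0.2,0,0,0.07,0]
    - [0.2,0,-0.04,0.12,0]
    - [0.2,0,-0.06,0.12,0]
    - [0.2,0,-0.06,0.12,0]
    - [0.2,0,-0.06,0.12,0]

```text
time_s: 17.45
tool_pos: [0.5378, -0.0906, 0.1845]
eef_rot: [-2.261, -2.18, -0.0]
ft_force: [-0.4, 0.2, -0.4]
grip_width: 0.597
```

```bash
python3 look.py 9 wrist side
```

```text
17.45 [ 0.5378 -0.0906  0.1845] [-2.2611 -2.1804 -0.0004] [-0.3764  0.2151 -0.395 ] 0.5969308084464557
wrist
pocket_a 0.74 [ 37.5 320.1] [0.5412 0.0389 0.022 ]
pocket_a 0.64 [113.4 314.8] [ 0.5335 -0.0287  0.022 ]
pocket_a 0.62 [172.4 316.8] [ 0.5331 -0.089   0.022 ]
grip_c 0.89 [ 40.1 321.1] [0.5414 0.0256 0.1   ]
grip_c 0.89 [ 49.9 314.4] [0.5365 0.0196 0.1   ]
button_top 0.68 [272.9 319. ] [ 0.5321 -0.1801  0.07  ]
red [122.8695 315.962 ] 0.10274645874113902 [ 0.5356 -0.03    0.1021] ((0.5357201099395752, -0.030368993058800697), 0.016630275174975395)
red [197.9795 316.527 ] 0.10282934120416833 [ 0.5336 -0.0899  0.1022] ((0.5334985852241516, -0.09065336734056473), 0.016886655241250992)
red [268.2452 316.8899] 0.07117226537057386 [ 0.5299 -0.1772  0.0704] ((0.5297369956970215, -0.1782878041267395), 0.013833696953952312)
side
pocket_a 0.84 [216.6 324.6] [ 0.5379 -0.0304  0.022 ]
pocket_a 0.65 [204.5 333.9] [ 0.5317 -0.0892  0.022 ]
grip_c 0.89 [212.9 314.8] [0.5427 0.0321 0.1   ]
grip_c 0.73 [189.5 269.6] [0.7048 0.0034 0.1   ]
grip_c 0.66 [224.3 322. ] [0.5069 0.0622 0.1   ]
button_top 0.41 [173.1 346.5] [ 0.5328 -0.1922  0.07  ]
red [177.6441 345.2203] 0.07126522835275949 [ 0.5295 -0.1753  0.07  ] ((0.5293894410133362, -0.1749926507472992), 0.015054646879434586)
red [187.6383 334.2872] 0.10322118413322473 [ 0.5324 -0.0889  0.1019] ((0.5330020189285278, -0.08896933495998383), 0.017642198130488396)
red [201.0404 325.4343] 0.10314113088091383 [ 0.5356 -0.0273  0.1019] ((0.5320755839347839, -0.01215835940092802), 0.031143106520175934)
```

View pics/wrist9.png

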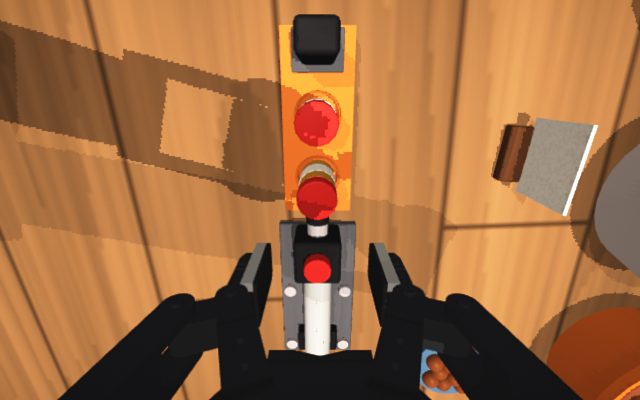

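apply_moves:
  targets:
    - [-1,-0.003,-0.04,0,0]
    - [-1,-0.006,-0.08,0,0]
    - [-1,-0.006,-0.089,0,0]
    - [-1,-0.006,-0.089,-0.03,0]
    - [-1,-0.006,-0.089,-0.07,0]
    - [-1,-0.006,-0.089,-0.1,0]
    - [-1,-0.006,-0.089,-0.105,0]
    - [-1,-0.006,-0.089,-0.105,0]
    - [-1,-0.006,-0.089,-0.105,0]

```text
time_s: 18.75
tool_pos: [0.5334, -0.1797, 0.0819]
eef_rot: [2.257, 2.181, 0.002]
ft_force: [0.6, 0.0, -0.8]
grip_width: -0.003
```

```bash
python3 look.py 10 wrist side; python3 -c "
import cv2;a=cv2.imread('pics/side10.png')[130:260,260:420];cv2.imwrite('pics/c10.png',cv2.resize(a,None,fx=5,fy=4.6))"
```

```text
18.75 [ 0.5334 -0.1797  0.0819] [2.2574 2.1806 0.0019] [ 0.6243  0.0364 -0.8268] -0.0032385441535562097
wrist
button_top 0.68 [244.4 313.7] [ 0.5282 -0.1808  0.07  ]
red [ 74.6088 316.6815] 0.10275721135198297 [ 0.5337 -0.0905  0.1022] ((0.5336326360702515, -0.09103794395923615), 0.01672513596713543)
red [229.5941 316.2468] 0.07094578159094986 [ 0.5297 -0.1731  0.0703] ((0.5299654603004456, -0.1783355176448822), 0.013977928087115288)
side
pocket_a 0.87 [215.8 323.6] [ 0.542  -0.0321  0.022 ]
pocket_a 0.7 [205.6 335.9] [ 0.5242 -0.0875  0.022 ]
grip_c 0.91 [225.3 321.6] [0.5065 0.066  0.1   ]
grip_c 0.69 [212.6 317.5] [0.5362 0.0278 0.1   ]
red [178.1346 345.3846] 0.07153890346046976 [ 0.5285 -0.1737  0.069 ] ((0.5286512970924377, -0.1747818887233734), 0.013564035296440125)
red [187.5851 334.1809] 0.10281157189994568 [ 0.5336 -0.0885  0.1014] ((0.5347882509231567, -0.08911142498254776), 0.017337938770651817)
red [201.0833 325.6019] 0.10279330540695818 [ 0.5346 -0.0282  0.1014] ((0.5342304110527039, -0.02936064638197422), 0.017714550718665123)
```

View pics/wrist10.png

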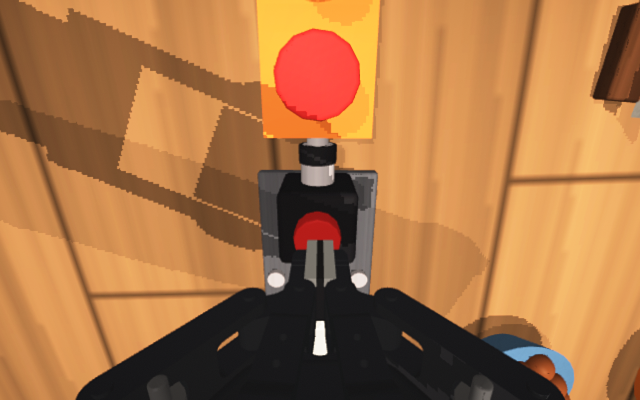

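View pics/c10.png

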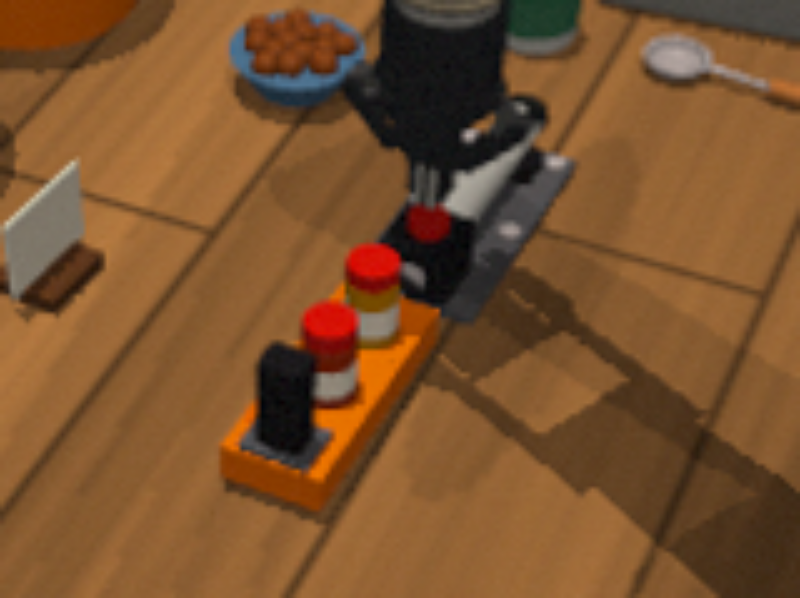

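Both jars stand in their pockets and the closed fingers are over the red button at wrist (230,316). Pressing.

apply_moves:
  targets:
    - [-1,-0.001,0.001,-0.01,0]
    - [-1,-0.001,0.001,-0.013,0]
    - [-1,-0.001,0.001,-0.015,0]
    - [-1,-0.001,0.001,-0.017,0]
    - [-1,-0.001,0.001,-0.018,0]
    - [-1,-0.001,0.001,-0.019,0]
    - [-1,-0.001,0.001,-0.019,0]

```text
time_s: 19.85
tool_pos: [0.531, -0.1784, 0.0619]
eef_rot: [-2.259, -2.182, 0.0]
ft_force: [-2.9, 1.4, 8.8]
grip_width: -0.003
```

apply_moves:
  targets:
    - [-1,0,0,-0.001,0]
    - [-1,0,0,-0.0015,0]
    - [-1,0,0,-0.0015,0]

```text
time_s: 20.15
tool_pos: [0.5311, -0.1784, 0.0618]
eef_rot: [-2.259, -2.182, 0.001]
ft_force: [-7.9, 2.8, 15.5]
grip_width: 0.001
```

apply_moves:
  targets:
    - [-1,0,0,0.03,0]
    - [-1,0,0,0.07,0]
    - [0.2,0,0,0.12,0]
    - [0.2,0.001,0.03,0.14,0]
    - [0.2,0.002,0.075,0.14,0]
    - [0.2,0.004,0.12,0.14,0]
    - [0.2,0.006,0.165,0.14,0]
    - [0.2,0.008,0.203,0.14,0]
    - [0.2,0.008,0.203,0.12,0]
    - [0.2,0.008,0.203,0.12,0]
    - [0.2,0.008,0.203,0.12,0]

```text
time_s: 21.25
tool_pos: [0.5383, 0.0245, 0.1784]
eef_rot: [-2.259, -2.181, 0.003]
ft_force: [0.1, 0.1, 0.8]
grip_width: 0.599
```

```bash
python3 look.py 11 wrist side scene;  python3 - <<'E'
from h import *
for n in ("wrist","side"):
    p=env.snapshot(n);W=cloud(p)
    m=(W[...,2]>.112)&(W[...,2]<.126)&(abs(W[...,0]-.54)<.04)&(abs(W[...,1]-.03)<.03)
    if m.any(): print(W[m].mean(0),cv2.minAreaRect(W[m][:,:2].astype(np.float32)))
E
```

```text
21.25 [0.5383 0.0245 0.1784] [-2.2589 -2.1809  0.0027] [0.1367 0.0847 0.7932] 0.5992911553675382
wrist
grip_c 0.93 [200.5 323.7] [0.5396 0.0256 0.1   ]
grip_c 0.66 [241.2 322.8] [ 0.5377 -0.0103  0.1   ]
grip_c 0.59 [181.8 317.3] [0.5351 0.0411 0.1   ]
button_top 0.66 [360.7 318.2] [ 0.5275 -0.1748  0.07  ]
red [258.5151 320.9932] 0.10267814345080502 [ 0.5355 -0.0289  0.1021] ((0.5351980924606323, -0.029923005029559135), 0.01667693443596363)
red [315.7846 320.803 ] 0.1026007132771486 [ 0.5334 -0.0886  0.102 ] ((0.5334720611572266, -0.09048228710889816), 0.017341960221529007)
red [350.0574 320.3349] 0.06295477368062581 [ 0.5304 -0.1521  0.0776] ((0.5294634103775024, -0.06981520354747772), 0.1051395982503891)
side
pocket_a 0.71 [219.1 323.6] [ 0.5366 -0.0198  0.022 ]
pocket_a 0.62 [207.6 334.4] [ 0.5251 -0.0776  0.022 ]
pocket_a 0.58 [177.5 345.1] [ 0.5457 -0.2196  0.022 ]
grip_c 0.91 [211.4 319.4] [0.5332 0.0213 0.1   ]
grip_c 0.83 [222.2 319. ] [0.5176 0.0587 0.1   ]
button_top 0.4 [179.1 345.7] [ 0.5247 -0.1649  0.07  ]
red [178.68 345.08] 0.06290982829635046 [ 0.5279 -0.1712  0.066
[... 610 characters left out ...]

red [201.9318 310.8939] 0.10120191722997172 [ 0.5397 -0.0302  0.1   ] ((0.5376588702201843, -0.03034631721675396), 0.018976865336298943)
red [213.3738 295.6449] 0.10176358474829239 [ 0.5375 -0.0903  0.1005] ((0.5378451943397522, -0.08903519809246063), 0.017311668023467064)
red [242.8148 273.642 ] 0.061695325300648696 [ 0.5345 -0.178   0.0603] ((0.5335739850997925, -0.17707598209381104), 0.014378208667039871)
[0.53820238 0.02813604 0.11969739] ((0.5383955836296082, 0.02687251567840576), (0.023716220632195473, 0.029562991112470627), 86.80307006835938)
[0.53756344 0.02850807 0.11855343] ((0.5383877754211426, 0.02655329741537571), (0.027649199590086937, 0.029117411002516747), 85.40120697021484)
```

View pics/wrist11.png

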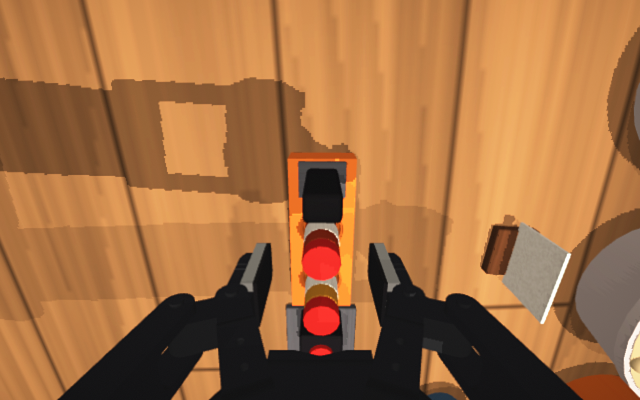

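Button depth reads 62–63 mm, so it is fully down. Now I'll lower onto the post at wrist (200,323) and grip.

apply_moves:
  targets:
    - [0.2,0.001,0.002,0,0]
    - [0.2,0.001,0.002,-0.03,0]
    - [0.2,0.001,0.002,-0.06,0]
    - [0.2,0.001,0.002,-0.09,0]
    - [0.2,0.001,0.002,-0.096,0]
    - [0.2,0.001,0.002,-0.096,0]
    - [-1,0.001,0.002,-0.096,0]
    - [-1,0.001,0.002,-0.096,0]
    - [-1,0.001,0.002,-0.096,0]
    - [-1,0.001,0.002,-0.096,0]
    - [-1,0.001,0.002,-0.096,0]
    - [-1,0.001,0.002,-0.096,0]
  grip_force: 90

```text
time_s: 23.15
tool_pos: [0.5407, 0.0269, 0.0853]
eef_rot: [2.259, 2.181, 0.002]
ft_force: [-5.0, 1.0, 6.7]
grip_width: 0.343
```

apply_moves:
  targets:
    - [-1,0,0.003,0,0]
    - [-1,0,0.008,0,0]
    - [-1,0.0005,0.014,0,0]
    - [-1,0.0005,0.021,0,0]
    - [-1,0.001,0.028,0,0]
    - [-1,0.001,0.035,0,0]
    - [-1,0.0015,0.042,0,0]
    - [-1,0.0015,0.049,0,0]
    - [-1,0.002,0.055,0,0]
    - [-1,0.002,0.058,0,0]
    - [-1,0.002,0.06,0,0]
    - [-1,0.002,0.06,0,0]

```text
time_s: 24.35
tool_pos: [0.5429, 0.0864, 0.0848]
eef_rot: [2.258, 2.181, 0.001]
ft_force: [-3.0, -1.4, 4.8]
grip_width: 0.336
```

```bash
python3 look.py 12 side;python3 -c "
import cv2;a=cv2.imread('pics/side12.png')[130:310,230:430];cv2.imwrite('pics/c12.png',cv2.resize(a,None,fx=3.3,fy=3.3))"
```

```text
24.35 [0.5429 0.0864 0.0848] [2.2583 2.181  0.0015] [-3.0202 -1.4348  4.7889] 0.33628926688398436
side
pocket_a 0.82 [230.4 311.7] [0.5508 0.0358 0.022 ]
pocket_a 0.6 [215.5 324.8] [ 0.5392 -0.0347  0.022 ]
pocket_a 0.39 [238.1 308.3] [0.5476 0.0664 0.022 ]
grip_c 0.68 [226.3 306.5] [0.5428 0.0868 0.1   ]
grip_c 0.68 [239.8 311.1] [0.5114 0.1242 0.1   ]
red [200.6196 325.2717] 0.10302951911814592 [ 0.532  -0.015   0.1147] ((0.5208179950714111, 0.021443281322717667), 0.06767507642507553)
```

View pics/c12.png

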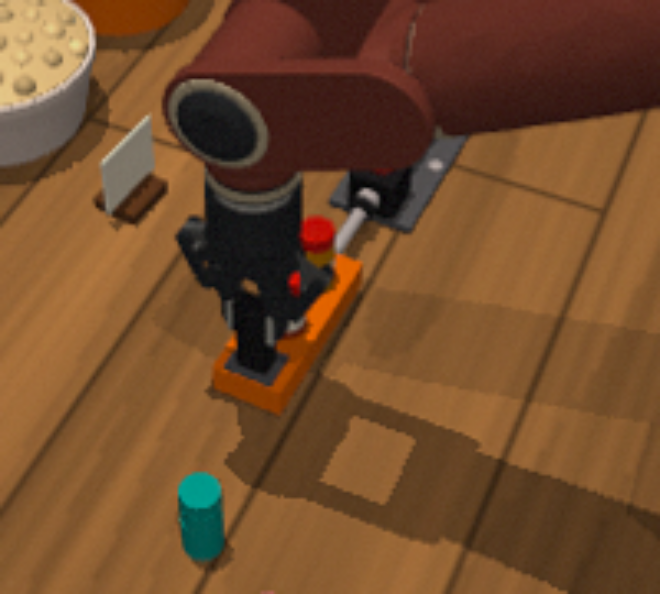

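apply_moves:
  targets:
    - [-1,0,0.003,0,0]
    - [-1,0,0.006,0,0]
    - [-1,0,0.009,0,0]
    - [-1,0.0005,0.013,0,0]
    - [-1,0.0005,0.018,0,0]
    - [-1,0.001,0.024,0,0]
    - [-1,0.001,0.03,0,0]
    - [-1,0.0015,0.036,0,0]
    - [-1,0.0015,0.042,0,0]
    - [-1,0.002,0.048,0,0]
    - [-1,0.002,0.052,0,0]
    - [-1,0.002,0.052,0,0]

```text
time_s: 25.75
tool_pos: [0.5449, 0.138, 0.0846]
eef_rot: [2.258, 2.181, 0.0]
ft_force: [-3.6, -4.3, 6.2]
grip_width: 0.342
```

apply_moves:
  targets:
    - [-1,0,0.004,0,0]
    - [-1,0,0.009,0,0]
    - [-1,0.0005,0.014,0,0]
    - [-1,0.0005,0.019,0,0]
    - [-1,0.001,0.023,0,0]
    - [-1,0.001,0.026,0,0]
    - [-1,0.001,0.028,0,0]
    - [-1,0.001,0.029,0,0]
    - [-1,0.001,0.03,0,0]
    - [-1,0.001,0.03,0,0]

```text
time_s: 26.75
tool_pos: [0.546, 0.1671, 0.0845]
eef_rot: [2.257, 2.18, -0.001]
ft_force: [-1.7, -7.5, 5.5]
grip_width: 0.341
```

Almost at the stop. I'll pull on until the force rises, then hold slightly beyond.

apply_moves:
  targets:
    - [-1,0,0.001,0,0]
    - [-1,0,0.002,0,0]
    - [-1,0,0.003,0,0]
    - [-1,0,0.003,0,0]

```text
time_s: 27.15
tool_pos: [0.5459, 0.1674, 0.0839]
eef_rot: [2.255, 2.177, -0.008]
ft_force: [-2.0, -17.0, 4.0]
grip_width: 0.339
```

apply_moves:
  targets:
    - [-1,0,0.0005,0,0]
    - [-1,0,0.0005,0,0]
    - [-1,0,0.0005,0,0]
  grip_force: 100

```text
time_s: 27.45
tool_pos: [0.5459, 0.1674, 0.0838]
eef_rot: [2.254, 2.177, -0.009]
ft_force: [-1.3, -17.6, 4.5]
grip_width: 0.336
```

```bash
python3 look.py 13 wrist scene side;python3 -c "
import cv2,numpy as np
a=cv2.imread('pics/side13.png')[150:350,220:420];b=cv2.imread('pics/scene13.png')[120:300,240:420];cv2.imwrite('pics/c13.png',np.hstack([cv2.resize(x,(400,400)) for x in (a,b)]))"
```

```text
27.45 [0.5459 0.1674 0.0838] [ 2.2544  2.1769 -0.009 ] [ -1.3374 -17.5753   4.5065] 0.3355503433840249
wrist
grip_c 0.9 [221.6 316.6] [0.5438 0.1937 0.1   ]
grip_c 0.82 [273.3 322.1] [0.5454 0.1656 0.1   ]
red [336.2756 318.4186] 0.1007801071557948 [0.5419 0.1227 0.1016] ((0.542578399181366, 0.1449126899242401), 0.034276168793439865)
scene
pocket_a 0.94 [197.3 340.1] [0.5498 0.0937 0.022 ]
pocket_a 0.8 [202.5 331.2] [0.5419 0.0603 0.022 ]
grip_c 0.82 [181.  352.4] [0.5847 0.101  0.1   ]
grip_c 0.64 [164.3 351.7] [0.5415 0.1603 0.1   ]
grip_c 0.61 [182.1 342.6] [0.5654 0.0807 0.1   ]
button_top 0.73 [276.3 368.7] [ 0.789  -0.1255  0.07  ]
button_top 0.66 [244.9 273.7] [ 0.5454 -0.1893  0.07  ]
red [175.9018 343.1964] 0.1003201874284276 [0.5467 0.1102 0.0989] ((0.5478756427764893, 0.11062562465667725), 0.0182755496352911)
red [185.5604 329.7912] 0.09998172006502215 [0.5441 0.0497 0.099 ] ((0.5435284972190857, 0.050845906138420105), 0.018383359536528587)
red [242.6471 273.5882] 0.06148677153118851 [ 0.5348 -0.1781  0.0603] ((0.5343852639198303, -0.17734089493751526), 0.013916363939642906)
side
pocket_a 0.81 [247.6 300. ] [0.5544 0.1078 0.022 ]
pocket_a 0.74 [236.1 313.1] [0.5379 0.0538 0.022 ]
grip_c 0.84 [260.4 296.9] [0.5162 0.2004 0.1   ]
grip_c 0.52 [244.4 291.6] [0.5518 0.1599 0.1   ]
red [219.1308 312.9533] 0.1013083239912254 [0.5393 0.0519 0.1   ] ((0.5397101640701294, 0.05149436369538307), 0.01651901938021183)
```

View pics/c13.png

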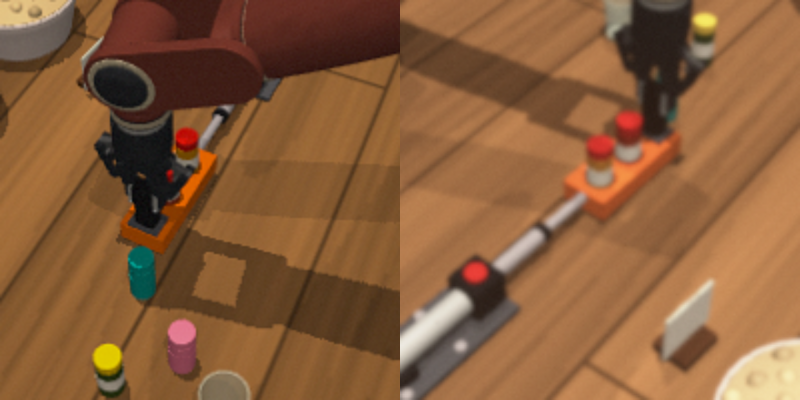

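View pics/wrist13.png

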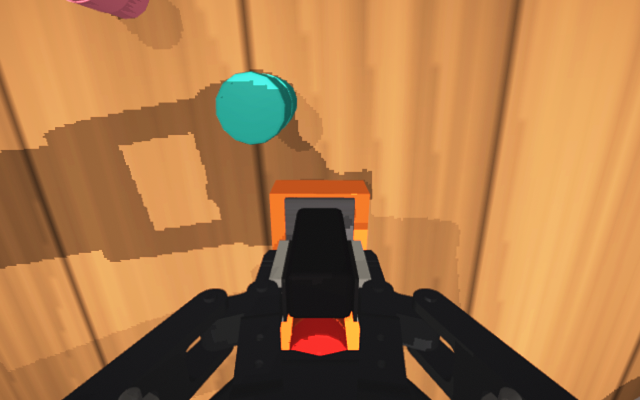

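```bash
python3 -c "
from h import *
s=env.sense();print(s['tool_pos'],s['ft_force'],s['grip_width']);print(env.hand_in())"
```

```text
[0.54591168 0.1674023  0.08384879] [ -1.73511754 -18.14338638   4.35997548] 0.3364130528170683
the job is handed in; nothing more can be done
None
```

The job is done and handed in at about 27.6 s. Both red-lidded jars are in their pockets, the arm is held out at its second stop, and the gripper is still on the post.

- **Jars:** The amber jar is in the inner pocket and the brown-red one in the outer. Both went in while the arm was shut and locked. Before the pull, both lids measured about 102.7 mm above the counter, against 102 mm expected for a seated jar.
- **Button:** I pressed it until the force rose with no further movement. Its top measured about 62 mm, which matches fully down, and it stayed there.
- **Pull:** I gripped the post and pulled to the firm stop. The gripper moved 140.5 mm and the jars 140–141 mm in the scene camera, against the 140 mm stated. At the end the arm was held at the stop with about 18 N of pull.

**Where the checks disagreed:**
- **Lid height:** After the pull, the lids read 100–101 mm, about 2 mm lower than before. I took this as slight droop of the extended arm, since both jars look upright and seated in the pictures.
- **Hidden jar:** The gripper partly hid the outer jar in the side and wrist views, so its final check rests mainly on the scene camera.

I didn't go near the other things on the counter, and none of them looks moved in the pictures, but I didn't measure their positions again at the end. The closest was the turquoise jar, which the head stopped short of.

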